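# Unstack parts into their fitted trays

### The job

Take the stack of parts apart from the top down and lay each part, right way up and centred, in the tray or dish sized for it: first the rubber cap in the small round dish, then the tin in the large round dish, then the metal box in the small rectangular tray, and last the carton in the large rectangular tray, the long parts lined up with the long sides of their trays. Let go of everything, and do not push or tip the flux bottle and the screwdriver.

Things in the scene. Friction and masses are not known exactly. Their poses are not given: they have to be found in the camera images.
- foot: round black rubber end cap, 27 mm across, 13 mm high; at the start on top of the tin (top of the stack). Origin: centre of its underside, z up.
- tin: round grey tin with a yellowish lid, 34 mm across, 22 mm high; at the start on the metal box, under the rubber cap. Origin: centre of its underside, z up.
- enclosure: cast aluminium box with a screwed lid, 48 mm (its x) by 90 mm (its y), 30 mm high; at the start on the carton, under the tin. Origin: centre of its underside, z up.
- carton: closed brown cardboard box, 70 mm (its x) by 118 mm (its y), 42 mm high; the bottom of the stack, standing on the worktop. Origin: centre of its underside, z up. (Behind the work, beyond about x = 0.68, a monitor hangs with its lower edge 0.31 m above the worktop: keep the hand clear of it.)
- dish_small: small round dish for the rubber cap, 42 mm across inside. Fixed, low: steel lip 3 mm thick and 5 mm high round a flat black rubber floor 2 mm high. Origin: centre of the underside, z up.
- dish_large: large round dish for the tin, 58 mm across inside. Fixed, low: steel lip 3 mm thick and 5 mm high round a flat black rubber floor 2 mm high. Origin: centre of the underside, z up.
- tray_small: small rectangular tray for the metal box, inside 66 mm (its x) by 108 mm (its y). Fixed, low: steel lip 3 mm thick and 5 mm high round a flat black rubber floor 2 mm high. Origin: centre of the underside, z up.
- tray_large: large rectangular tray for the carton, inside 88 mm (its x) by 136 mm (its y). Fixed, low: steel lip 3 mm thick and 5 mm high round a flat black rubber floor 2 mm high. Origin: centre of the underside, z up.
- bottle: bystander: small cream needle bottle with an orange tip, standing, 30 mm across, 86 mm high; leave it where it stands. Origin: centre of its underside, z up.
- driver: bystander: purple precision screwdriver lying on the worktop at the right, 10 mm thick, 127 mm along its y; leave it where it lies. Origin: under its middle, z up.
There are look-alikes about, which are no part of the job. What is shaped like the dish_small but orange is not meant.

How it is judged (in metres and radians):
On the way, in this order (a step that is already met when the one before it is completed fails the run):
1. the rubber cap lies in the small round dish, let go (horizontal distance between foot and dish_small below 0.012 m and z of foot in the frame of dish_small below 0.005 m and angle between foot's own z axis and vertical below 0.08 rad and contact force between foot and the fingers below 0.05 N), for 0.2 s.
2. the tin stands in the large round dish, let go (horizontal distance between tin and dish_large below 0.012 m and z of tin in the frame of dish_large below 0.005 m and angle between tin's own z axis and vertical below 0.08 rad and contact force between tin and the fingers below 0.05 N), for 0.2 s.
3. the metal box lies in the small rectangular tray, let go (horizontal distance between enclosure and tray_small below 0.012 m and z of enclosure in the frame of tray_small below 0.005 m and angle between enclosure's own z axis and vertical below 0.08 rad and angle between the y axis of enclosure and the y axis of tray_small, either way round below 0.2 rad and contact force between enclosure and the fingers below 0.05 N), for 0.2 s.
4. the carton lies in the large rectangular tray, let go (horizontal distance between carton and tray_large below 0.012 m and z of carton in the frame of tray_large below 0.005 m and angle between carton's own z axis and vertical below 0.08 rad and angle between the y axis of carton and the y axis of tray_large, either way round below 0.2 rad and contact force between carton and the fingers below 0.05 N), for 0.2 s.
At the end, for the whole second after the job is handed in: each part in its own tray or dish, within 12 mm of the centre, on the floor (underside less than 5 mm above the tray's underside), leaning less than 0.08 rad; metal box and carton within 0.2 rad of their trays' long direction, either way round; all released and at rest (all of step 1 and all of step 2 and all of step 3 and all of step 4 and linear speed of each of foot, tin, enclosure, carton below 0.01 m/s and angular speed of each of foot, tin, enclosure, carton below 0.1 rad/s); the robot touches nothing.
It fails at once if the flux bottle is pushed away or tipped (distance of bottle from where it was at the start of the episode above 0.015 m or angle between bottle's own z axis and vertical above 0.3 rad).
It fails at once if the screwdriver is pushed away (distance of driver from where it was at the start of the episode above 0.015 m).
It also fails if it takes over 120 s, if anything falls off the work surface, if the arm or the gripper's body presses on something with over 40 N, if the wrist force passes 120 N, or if a joint passes its speed limit or range.

### The arm

A 6-joint arm with a two-finger parallel gripper is mounted at the origin on a cart in front of the work surface, level with it; the furniture and walls round the work are solid. World frame = base frame: x ahead of the robot, y to its left, z up, the work surface at z = 0. Lengths are in m, angles in degrees, forces in N, time in s.
With the tool pointing down it reaches from about 0.325 to 0.85 m from the base axis. Payload 15.5 kg.
Tool frame: the origin (TCP) lies at the very end of the fingers, on their centre line; the grasp point (between the pads) lies arm.grip_depth behind it (arm.grip_depth is the distance from the TCP to the grasp point, in m); z points along the fingers, y is the line along which they close (so a half turn about z gives the same grasp; the last joint's range is limited). The gripper opens to 91 mm and grips with 3 to 60 N. Pads are 32 mm wide; open, the fingers measure 118 mm over their backs; the gripper's body (76 mm by 178 mm) begins 60 mm behind the grasp point.
Start: joints at [-78.409, 28.281, 77.091, -0, 74.628, -5.472], TCP at [0.183, -0.597, 0.214] pointing down, gripper open.
Joint ranges: [-166.48, 166.48], [-47.26, 123.95], [12.59, 153.08], [-70.14, 250.14], [6.76, 159.57], [-176.63, 176.63]. Speed limits (degrees/s): [108.29, 108.29, 147.25, 172.46, 172.46, 172.46].

### API

Orientations are given as a 3x3 rotation matrix whose columns are the frame's x, y, z axes.
In Python, from rig import arm gives the robot as it stands. Calls block until the motion is done:
- arm.move_to(position, orientation): joint-space move of the TCP to a pose.
- arm.move_l(position, orientation=None, feed=0.15): straight line of the TCP; orientation=None keeps the orientation; feed is the mean speed in m/s.
- arm.move_joints(angles): joint-space move.
- arm.grip(opening): finger opening in m; the grip force is fixed at half the most; returns when the fingers have stopped.
- arm.sleep(seconds).
- arm.solve_ik(position, orientation): joint angles nearest the present ones, or None.
- arm.snapshot(name): name is "scene" or "top"; returns the picture (480x640x3 uint8, red, green, blue); there is no depth.
- arm.get_calibration(name): a dict with "intrinsics" (3x3 intrinsics, pixels), "cam_to_world" (4x4, takes a point from camera to world coordinates). Camera axes: x right, y down, z forward; pixel columns grow to the right and rows downward; lengths in m; the calibration is good to about 2 mm. A picture is of the moment at which its call begins. get_calibration takes no time and is no camera call.
A pose or a line that the arm cannot do raises arm.Unreachable and nothing moves.
- arm.sign_off(): hands the job in; it is judged then, once.
Readings, each from a call of its own:
- arm.current_t(): time.
- arm.current_joint_positions(): joint angles.
- arm.current_dq(): joint speeds.
- arm.current_tau(): joint torques, N m.
- arm.current_ee_pos(): TCP position.
- arm.current_tool_rot(): TCP orientation.
- arm.current_force(): force on the tool from outside, world axes, zero at the start.
- arm.current_torque(): the same for the moment, N m.
- arm.current_width(): finger opening in m.
- arm.current_grasp_force(): force on a finger pad.
Only numpy, scipy, OpenCV 4.12 (cv2) and the standard library are available. Lean on these libraries where they do the work, as an engineer would, in place of code of your own. Each camera call takes 0.05 s, during which the arm holds its last target. There are 200 camera calls.

## Working session

There is one attempt and no reset: what is moved stays moved. The work goes in short steps, each a Python script; the robot and the scene stay as the last script left them, time stands still between calls to the robot, and variables do not carry over. Pictures are saved under pics/ and viewed, at most 14 in all, crops included, and the job is handed in when it is done.

```bash
mkdir -p pics; ls; python3 - <<'E'
from rig import arm
import cv2
for n in("scene","top"):
    im=arm.snapshot(n); cv2.imwrite(f"pics/{n}0.png",im[:,:,::-1]); c=arm.get_calibration(n); print(n,c["intrinsics"],c["cam_to_world"])
print(arm.grip_depth,arm.current_t(),arm.current_width(),arm.current_tool_rot())
E
```

```text
pics
scene [[481.73288437   0.         313.27438716]
 [  0.         481.73288437 242.03724702]
 [  0.           0.           1.        ]] [[-0.84107314 -0.26288297  0.47274572  0.01039723]
 [-0.54068667  0.43432102 -0.72043263  0.69416918]
 [-0.01593393 -0.86154384 -0.50743307  0.60399634]
 [ 0.          0.          0.          1.        ]]
top [[448.10436752   0.         315.16604896]
 [  0.         448.10436752 246.67633573]
 [  0.           0.           1.        ]] [[ 0.00872789 -0.99380108  0.11082973  0.40117299]
 [-0.99990203 -0.00988651 -0.00990886 -0.07287604]
 [ 0.01094316 -0.11073239 -0.99379001  0.95605873]
 [ 0.          0.          0.          1.        ]]
0.0188 0.1 0.09097107109066535 [[ 9.55996451e-01  2.93378127e-01 -2.45014977e-04]
 [ 2.93378222e-01 -9.55995921e-01  1.00861282e-03]
 [ 6.16716213e-05 -1.03611234e-03 -9.99999461e-01]]
```

View pics/top0.png

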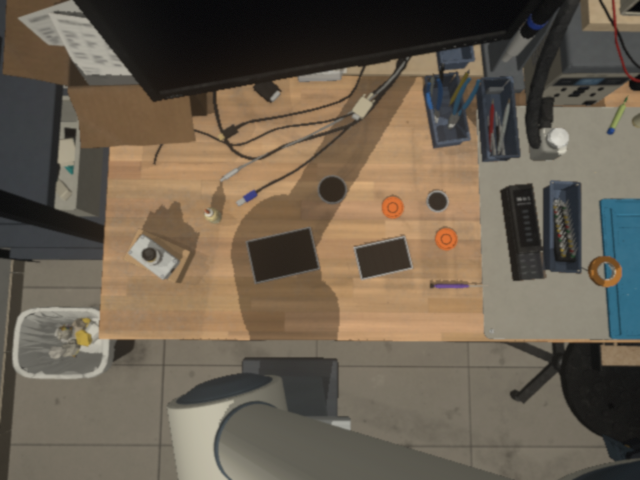

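View pics/scene0.png

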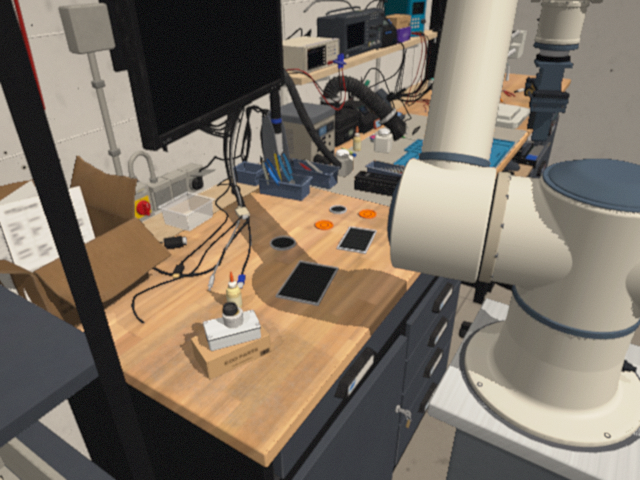

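The top view shows the stack at (155,257), large dish (332,189), small dish (437,201), large tray (283,255), small tray (383,257), bottle (211,213) and driver (455,285). I'll enlarge the stack in both views next.

```bash
python3 - <<'E'
import cv2
a=cv2.imread("pics/top0.png")[195:295,115:240]; b=cv2.imread("pics/scene0.png")[260:385,180:280]
cv2.imwrite("pics/a.png",cv2.resize(a,(750,600),interpolation=cv2.INTER_CUBIC))
cv2.imwrite("pics/b.png",cv2.resize(b,(480,600),interpolation=cv2.INTER_CUBIC))
c=cv2.imread("pics/top0.png")[175:295,240:470]
cv2.imwrite("pics/c.png",cv2.resize(c,None,fx=3.4,fy=3.4,interpolation=cv2.INTER_CUBIC))
E
```

```text
(no output)
```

View pics/a.png

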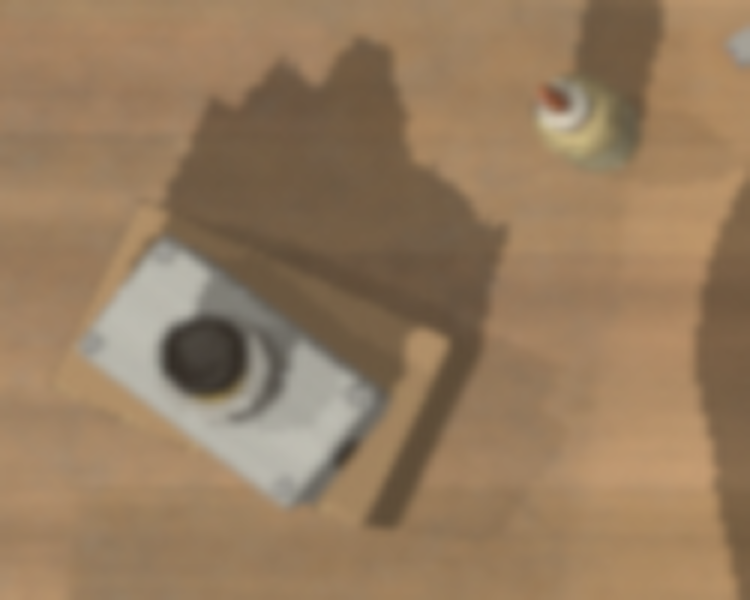

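View pics/b.png

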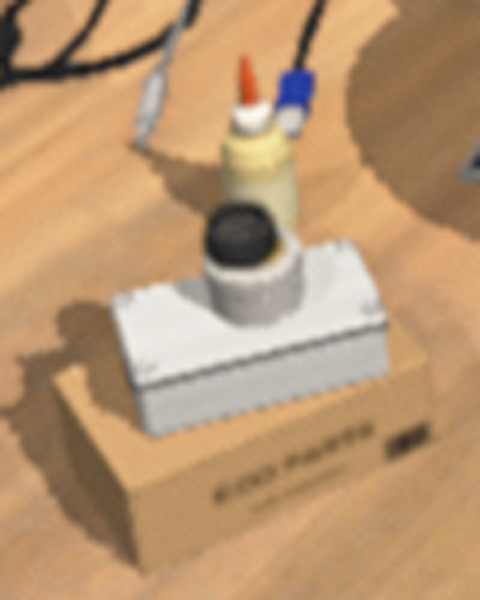

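View pics/c.png

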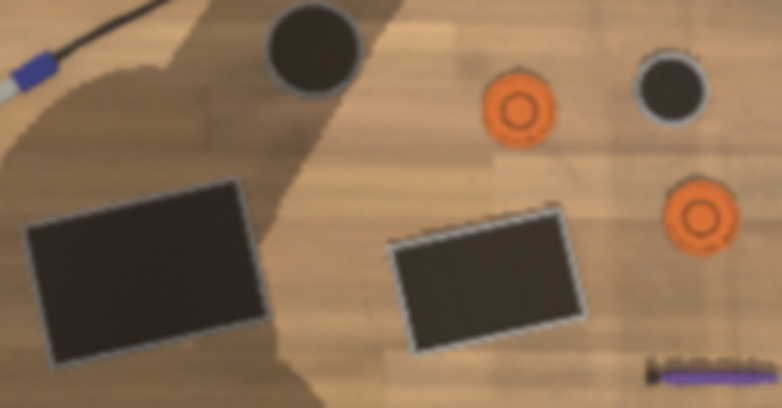

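The crops show the stack clearly: enclosure top corners at crop A (165,236), (385,392), (292,503), (80,348), foot centre (205,357), bottle base near (605,140). Crop C shows the tray and dish outlines, which I'll now convert to world coordinates.

```bash
cat > h.py <<'E'
import numpy as np, cv2
from rig import arm
def world(cam,px,z):
    c=arm.get_calibration(cam);K=c["intrinsics"];T=c["cam_to_world"]
    px=np.atleast_2d(np.asarray(px,float))
    d=(np.linalg.inv(K)@np.c_[px,np.ones(len(px))].T).T@T[:3,:3].T
    o=T[:3,3]; return (o+d*((z-o[2])/d[:,2])[:,None])[:,:2]
def crop(p,s,x0,y0): return (np.asarray(p,float)+.5)/s-.5+[x0,y0]
def rect(w):
    c,s,_=cv2.minAreaRect(w.astype(np.float32)*1000); b=cv2.boxPoints((c,s,_))
    e=[b[1]-b[0],b[2]-b[1]]; e=max(e,key=np.linalg.norm)
    return w.mean(0),np.array(s),np.degrees(np.arctan2(e[1],e[0]))%180
E
python3 - <<'E'
from h import *
np.set_printoptions(precision=4,suppress=True)
A=lambda p,z:world("top",crop(p,6,115,195),z)
C=lambda p,z:world("top",crop(p,3.4,240,175),z)
print("carton",rect(A([(145,208),(452,338),(365,522),(60,388)],.042)))
print("encl",rect(A([(165,236),(385,392),(292,503),(80,348)],.072)))
print("foot",A((205,357),.107))
B=lambda p,z:world("scene",crop(p,4.8,180,260),z)
print("foot scene",B((242,222),.107),"encl scene",rect(B([(112,303),(349,242),(388,325),(142,385)],.072)))
print("carton scene z0 corner",B((145,572),0), "top z.042 corner",B((135,490),.042),B((55,380),.042))
print("bottle",A((603,140),0),"tip",A((548,93),.086))
print("TL",rect(C([(22,228),(239,179),(270,320),(53,367)],.005)))
print("TS",rect(C([(388,243),(558,206),(587,317),(414,353)],.005)))
print("DL",C((314,50),.005),"DS",C((671,88),.005))
print("driver",C([(650,372),(780,378)],.005))
E
```

```text
carton (array([0.4825, 0.2403]), array([115.0742,  68.2697]), np.float32(67.64075))
encl (array([0.4778, 0.2381]), array([90.4106, 46.5436]), np.float32(55.3025))
foot [[0.4786 0.234 ]]
foot scene [[0.4789 0.2368]] encl scene (array([0.4754, 0.2423]), array([87.0665, 50.121 ]), np.float32(54.670715))
carton scene z0 corner [[0.4774 0.306 ]] top z.042 corner [[0.4736 0.3074]] [[0.5366 0.282 ]]
bottle [[0.5681 0.134 ]] tip [[0.5685 0.1339]]
TL (array([ 0.4888, -0.0133]), array([ 91.1344, 139.752 ]), np.float32(103.457664))
TS (array([ 0.4868, -0.227 ]), array([ 72.0696, 111.4568]), np.float32(102.88459))
DL [[ 0.6326 -0.1178]] DS [[ 0.6105 -0.3455]]
driver [[ 0.4299 -0.3285]
 [ 0.4269 -0.4098]]
```

```bash
cat >> h.py <<'E'
Z=.15
def R(a):
    c,s=np.cos(np.radians(a)),np.sin(np.radians(a))
    return np.array([[-s,c,0],[c,s,0],[0,0,-1.]])
def pick(xy,zt,a,open_=.09):
    arm.grip(open_)
    p=np.array(arm.current_ee_pos())
    if p[2]<Z-.002: arm.move_l([p[0],p[1],Z])
    arm.move_to([*xy,Z],R(a)); arm.move_l([*xy,zt+.02],feed=.15); arm.move_l([*xy,zt],feed=.04)
    arm.grip(0.0)
    print("width",arm.current_width(),"F",arm.current_grasp_force(),"pos",np.round(arm.current_ee_pos(),4))
def lift(xy,zt,a): arm.move_l([*xy,zt+.02],feed=.05); arm.move_l([*xy,Z],feed=.15)
def place(xy,zt,a,open_):
    arm.move_l([*xy,Z],R(a),feed=.2); arm.move_l([*xy,zt+.02],feed=.12); arm.move_l([*xy,zt],feed=.03)
    print("placed at",np.round(arm.current_ee_pos(),4),"width",arm.current_width(),"Fz",np.round(arm.current_force(),2))
    arm.grip(open_); arm.move_l([*xy,zt+.03],feed=.06); arm.move_l([*xy,Z],feed=.15)
def save(n,cam):
    im=arm.snapshot(cam)[:,:,::-1].copy(); cv2.imwrite(f"pics/{n}.png",im); return im
E
python3 - <<'E'
from h import *
print(world("top",[(155,98),(335,65),(430,47)],.31))
for n,p in dict(stk=(.4788,.2354),DS=(.6105,-.3455),DL=(.6326,-.1178),TS=(.487,-.227),TL=(.489,-.0133)).items():
  for z in (.15,.009):
    for a in (-112,-90,-35,-22,13,68,90):
      q=arm.solve_ik([*p,z],R(a)); print(n,z,a,None if q is None else np.round(q,0))
E
```

```text
[[ 0.6952678   0.1629459 ]
 [ 0.75140295 -0.1070438 ]
 [ 0.78257888 -0.25245815]]
stk 0.15 -112 [ 20.  25.  94.  -0.  60. 132.]
stk 0.15 -90 [ 20.  25.  94.  -0.  60. 110.]
stk 0.15 -35 [20. 25. 94. -0. 60. 55.]
stk 0.15 -22 [20. 25. 94. -0. 60. 42.]
stk 0.15 13 [20. 25. 94. -0. 60.  7.]
stk 0.15 68 [ 20.  25.  94.  -0.  60. -48.]
stk 0.15 90 [ 20.  25.  94.  -0.  60. -70.]
stk 0.009 -112 [ 20.  38. 101.  -0.  41. 132.]
stk 0.009 -90 [ 20.  38. 101.  -0.  41. 110.]
stk 0.009 -35 [ 20.  38. 101.  -0.  41.  55.]
stk 0.009 -22 [ 20.  38. 101.  -0.  41.  42.]
stk 0.009 13 [ 20.  38. 101.  -0.  41.   7.]
stk 0.009 68 [ 20.  38. 101.  -0.  41. -48.]
stk 0.009 90 [ 20.  38. 101.  -0.  41. -70.]
DS 0.15 -112 [-34.  38.  69.  -0.  73.  78.]
DS 0.15 -90 [-34.  38.  69.  -0.  73.  56.]
DS 0.15 -35 [-34.  38.  69.  -0.  73.   1.]
DS 0.15 -22 [-34.  38.  69.  -0.  73. -12.]
DS 0.15 13 [-34.  38.  69.  -0.  73. -47.]
DS 0.15 68 [ -34.   38.   69.   -0.   73. -102.]
DS 0.15 90 [ -34.   38.   69.   -0.   73. -124.]
DS 0.009 -112 [-34.  47.  75.  -0.  58.  78.]
DS 0.009 -90 [-34.  47.  75.  -0.  58. 
[... 1420 characters left out ...]
[-31.  38. 100.  -0.  42. -99.]
TS 0.009 90 [ -31.   38.  100.   -0.   42. -121.]
TL 0.15 -112 [ -9.  22. 100.  -0.  57. 103.]
TL 0.15 -90 [ -9.  22. 100.  -0.  57.  81.]
TL 0.15 -35 [ -9.  22. 100.  -0.  57.  26.]
TL 0.15 -22 [ -9.  22. 100.  -0.  57.  13.]
TL 0.15 13 [ -9.  22. 100.  -0.  57. -22.]
TL 0.15 68 [ -9.  22. 100.  -0.  57. -77.]
TL 0.15 90 [ -9.  22. 100.  -0.  57. -99.]
TL 0.009 -112 [ -9.  36. 107.  -0.  37. 103.]
TL 0.009 -90 [ -9.  36. 107.  -0.  37.  81.]
TL 0.009 -35 [ -9.  36. 107.  -0.  37.  26.]
TL 0.009 -22 [ -9.  36. 107.  -0.  37.  13.]
TL 0.009 13 [ -9.  36. 107.  -0.  37. -22.]
TL 0.009 68 [ -9.  36. 107.  -0.  37. -77.]
TL 0.009 90 [ -9.  36. 107.  -0.  37. -99.]
```

```bash
python3 - <<'E'
from h import *
s=(.4788,.2354)
pick(s,.0995,-90,.06); lift(s,.0995,-90)
print("after lift",arm.current_width(),arm.current_grasp_force())
place((.6105,-.3455),.0085,-90,.05)
arm.move_to([.45,-.1,.2],R(-90))
t=save("t1","top"); c=save("s1","scene")
f=lambda i,x,y,w,h,s: cv2.resize(i[y:y+h,x:x+w],(w*s,h*s),interpolation=cv2.INTER_CUBIC)
cv2.imwrite("pics/m1.png",np.hstack([f(t,120,215,66,75,6),f(c,185,285,66,75,6)]))
cv2.imwrite("pics/m2.png",f(t,400,170,80,60,8)); print(arm.current_t())
E
```

```text
width 0.022966345153346394 F 29.748815245015976 pos [0.4788 0.2354 0.0995]
after lift 0.022502205616865348 29.722957525132188
placed at [ 0.6106 -0.3456  0.0086] width 0.02317219406624719 Fz [-0.31  0.37 -0.63]
14.9
```

View pics/m1.png

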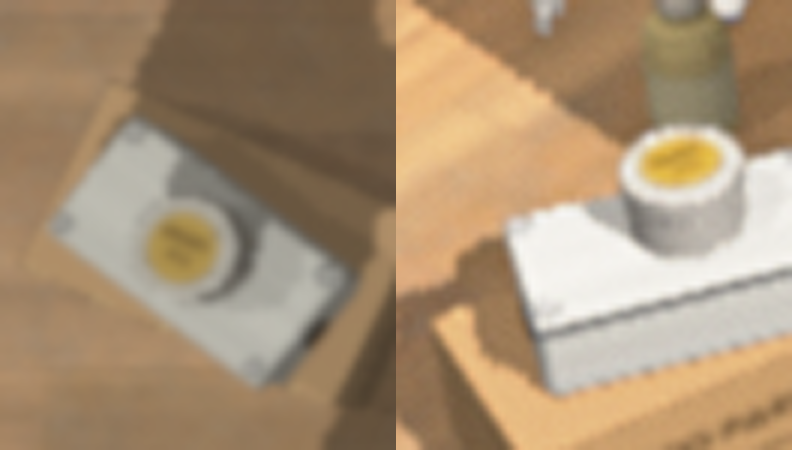

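View pics/m2.png

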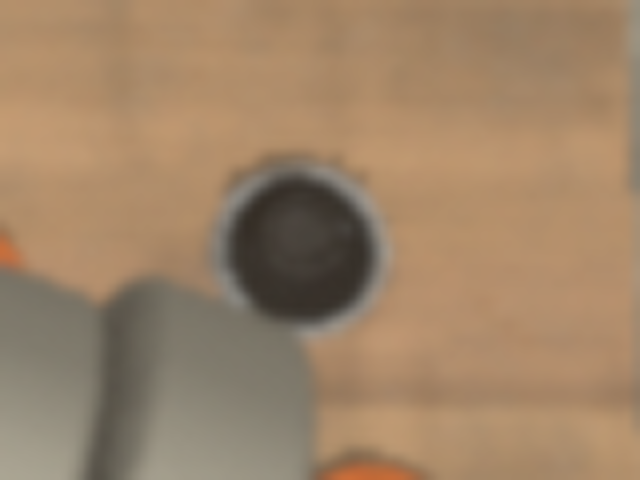

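The cap sits in the dish, with its centre at crop (297,240) against the dish's (302,247). The tin lid centre is at (184,246) in the top crop and (286,160) in the scene crop.

```bash
python3 - <<'E'
from h import *
a=world("top",crop((187,246),6,120,215),.094)[0]; b=world("scene",crop((286,160),6,185,285),.094)[0]
print(a,b); s=(a+b)/2
assert np.linalg.norm(a-b)<.008
zt=.0775
pick(s,zt,-90,.07); lift(s,zt,-90)
print("after lift",arm.current_width(),arm.current_grasp_force())
place((.6326,-.1178),.0085,-90,.06)
arm.move_to([.4,-.3,.2],R(-90))
t=save("t2","top"); c=save("s2","scene")
f=lambda i,x,y,w,h,s: cv2.resize(i[y:y+h,x:x+w],(w*s,h*s),interpolation=cv2.INTER_CUBIC)
cv2.imwrite("pics/m3.png",np.hstack([f(t,120,215,66,75,6),f(t,300,155,66,75,6)]))
cv2.imwrite("pics/m4.png",f(c,180,190,130,100,6)); print(arm.current_t())
E
```

```text
[0.47692463 0.23468158] [0.47812282 0.23402822]
width 0.03372603841050771 F 30.00027894973755 pos [0.4775 0.2344 0.0776]
after lift 0.03368323445329076 29.999887347221375
placed at [ 0.6327 -0.1178  0.0086] width 0.03383577752320827 Fz [ 1.02 -0.07 -0.27]
26.975
```

View pics/m3.png

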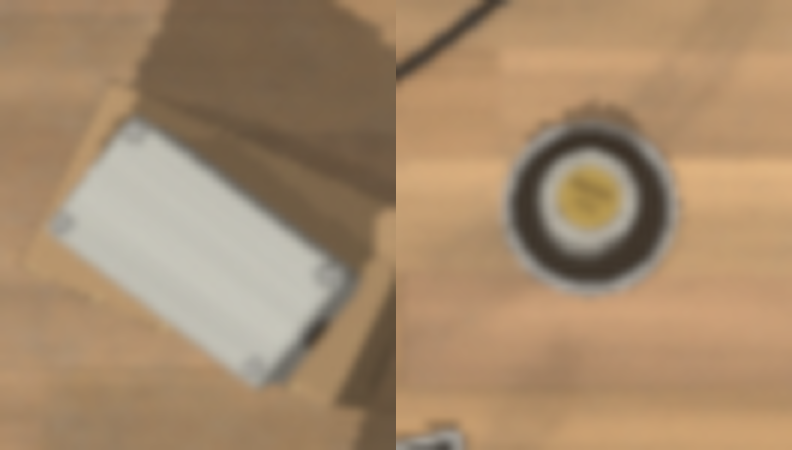

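The tin is centred in the large dish, and the enclosure hasn't moved: crop corners (137,118), (353,275), (262,385), (52,227).

```bash
python3 - <<'E'
from h import *
w=world("top",crop([(137,118),(353,275),(262,385),(52,227)],6,120,215),.072); print(rect(w))
s=(w.mean(0)+[.4762,.2402])/2; a=-34.8; zt=.049
pick(s,zt,a); lift(s,zt,a)
print("after lift",arm.current_width(),arm.current_grasp_force(),arm.current_torque())
place((.4868,-.227),.0095,13,.075)
arm.move_to([.4,-.45,.2],R(-90))
t=save("t3","top"); c=save("s3","scene")
f=lambda i,x,y,w,h,s: cv2.resize(i[y:y+h,x:x+w],(w*s,h*s),interpolation=cv2.INTER_CUBIC)
cv2.imwrite("pics/m5.png",np.hstack([f(t,120,215,76,75,5),f(t,345,220,76,75,5)]))
print(arm.current_t())
E
```

```text
(array([0.47728667, 0.23792968]), array([89.52528381, 45.92531586]), np.float32(54.517548))
width 0.04790352634377522 F 29.88776832818985 pos [0.4768 0.2391 0.049 ]
after lift 0.04784599394441883 29.88761991262436 [ 0.0335871  -0.03323311 -0.00127815]
placed at [ 0.4868 -0.227   0.0094] width 0.04795005529425942 Fz [ 1.61 -0.64 -0.62]
40.8833
```

View pics/m5.png

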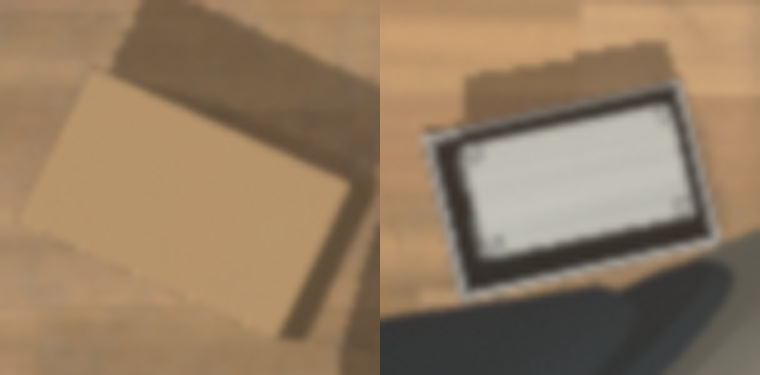

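The enclosure lies in the small tray, with top corners at crop (460,147), (670,103), (700,217), (484,258). The carton's corners are at (97,70), (352,182), (278,338), (20,215).

```bash
python3 - <<'E'
from h import *
print("encl",rect(world("top",crop(np.array([(460,147),(670,103),(700,217),(484,258)])-[380,0],5,345,220),.032)))
w=world("top",crop([(97,70),(352,182),(278,338),(20,215)],5,120,215),.042); r=rect(w); print(r)
w0,_,a0=r
assert np.linalg.norm(w0-[.4825,.2403])<.005
s=w0; a=(a0+67.6)/2-90; zt=.008
pick(s,zt,a); lift(s,zt,a)
print("after lift",arm.current_width(),arm.current_grasp_force(),arm.current_torque())
place((.4888,-.0133),.0105,13.2,.09)
arm.move_to([.35,-.4,.2],R(-90))
t=save("t4","top"); c=save("s4","scene")
f=lambda i,x,y,w,h,s: cv2.resize(i[y:y+h,x:x+w],(w*s,h*s),interpolation=cv2.INTER_CUBIC)
cv2.imwrite("pics/m6.png",f(t,190,170,280,125,2.8.__int__() if 0 else 2))
cv2.imwrite("pics/m7.png",np.hstack([f(t,240,215,86,80,4),f(t,400,175,76,80,4)]))
print(arm.current_t())
E
```

```text
encl (array([ 0.48658928, -0.22568552]), array([48.90437317, 91.40426636]), np.float32(102.03412))
(array([0.48329296, 0.24077431]), array([117.60244751,  69.49092102]), np.float32(66.77573))
width 0.07016094568869323 F 29.8775777220726 pos [0.4834 0.2408 0.0081]
after lift 0.07049888658124849 29.87860769033432 [-0.02486292 -0.03615476 -0.00214778]
placed at [ 0.4888 -0.0133  0.0104] width 0.06961052206544167 Fz [-0.26  0.   -2.25]
54.425
```

View pics/t4.png

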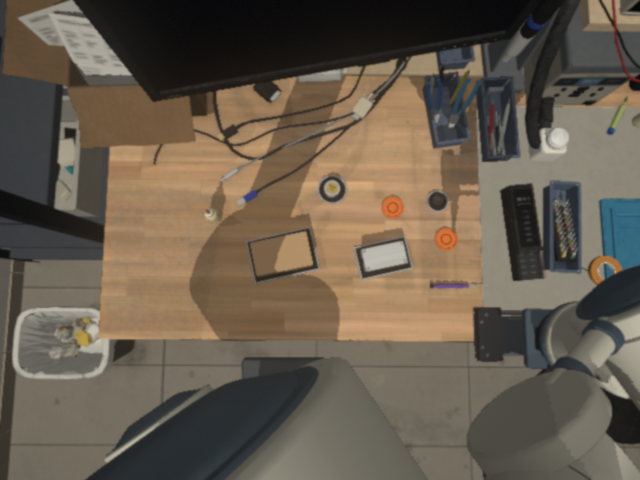

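View pics/m7.png

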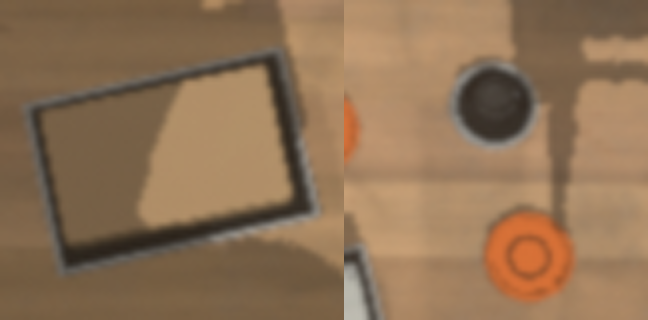

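View pics/s4.png

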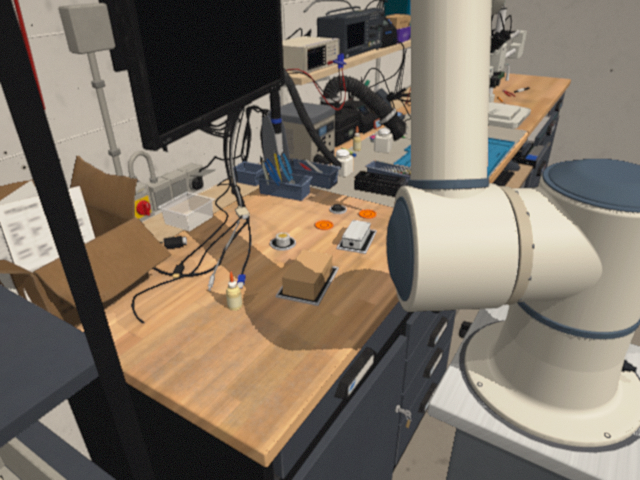

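All four parts are in their places: carton (283,255), enclosure (383,257), tin (332,189), cap (437,201). The bottle (211,213) and driver (450,285) are undisturbed.

```bash
python3 - <<'E'
from h import *
print(rect(world("top",crop([(40,115),(268,65),(295,193),(67,246)],4,240,215),.044)))
arm.sleep(.5); print(arm.sign_off())
E
```

```text
(array([ 0.48872435, -0.01341128]), array([ 68.54826355, 119.62277985]), np.float32(103.08638))
the job is handed in; nothing more can be done
None
```

I placed all four parts in order in their trays and dishes, released them and handed the job in; the last pictures show them centred, with the bottle and screwdriver where they were, but no verdict came back.

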